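Third hand at the picture-frame jig

TASK

Keeping it flat on the bench without lifting it, slide the larger empty picture frame back until its long side lies flush along the jig's straight fence, clear of the stop, and then slide it sideways along the fence into the sprung stop. Push the stop's pad in until its back edge is level with the tip of the pointer (about 12 N) and stay there holding the frame, flush and with that steady push, so that I can drive in the corner plates: your program finishes while still holding. Do not drive the pad to the end of its travel, and leave the other things on the bench where they are.

Things in the scene. Friction and masses are not known exactly. Their poses are not given: they have to be found in the camera images.
- jig: Metal jig fixed to the bench; place and yaw (within 0.15 rad) vary. Origin: bench level at its inside corner. Its fence, an aluminium bar 18 mm high, 30 thick, runs along y from -360 to +60 mm; the fence's face is the plane x = 0 and looks to -x, at the robot. The sprung stop stands at the +y end. The frame goes into the quarter x < 0, y < 0.
- pointer_tip (a point): Tip of a flat aluminium pointer, 8 mm wide, 3 mm thick, 36 mm above the bench, that reaches towards jig -y out of the stop's dark steel housing (70 x 60 x 34 mm in x, y, z, centred at jig x = -75, y = +86 mm; a 12 mm high foot joins it to the fence). The tip is at jig x = -75, y = +36 mm.
- pad: Steel pad of the sprung stop: 64 mm wide (x), 16 thick (y), from 3 to 28 mm above the bench. Its front face looks to the jig's -y and is pressed along +y; a spring carries it. Origin: bench level under the middle of the front face (jig x = -75 mm, y = 0 when relaxed); axes parallel to the jig's.
- plunger (a joint): How far the pad is pushed in along jig +y (m): 0 relaxed, 0.035 at the end of its travel. Spring of 600 N/m without preload: 8 N at 0.013, 12 N at 0.020 (the pad's back edge is then level with the pointer's tip), 16 N at 0.027.
- frame: Larger empty picture frame, dark wood, rigid, about 0.3 kg: outside 150 mm (x) by 200 (y), 24 high, four rails 24 mm wide, opening 102 by 152. Origin: its centre, underside. Starts flat on the robot's side of the fence, right of the stop, turned up to 0.35 rad from the jig. Its +x long side goes to the fence, its +y short side to the pad.
- frame_left_corner (a point): Outer corner of the frame at its x = +75, y = +100 mm, 12 mm above its underside: the corner that goes to the fence on the stop's side.
- frame_right_corner (a point): Outer corner of the frame at its x = +75, y = -100 mm, 12 mm above its underside: the other corner that goes to the fence.
- small_frame: Bystander: smaller empty frame, 100 x 130 mm, 16 mm high, dark wood, on the bench to the right. Origin: its centre, underside.
- tape: Bystander: cardboard ring of a roll, 90 mm across, 24 mm high, on the robot's side of the place where the frame ends. Origin: centre of its underside.
- jar: Bystander: glass jar with steel lid, 60 mm across, 75 mm high, beyond the stop on the left. Origin: centre of its underside.
- screwdriver: Bystander: screwdriver lying beyond the fence.
- plates_tray: Bystander: open grey plastic tray, 80 x 120 x 25 mm, beyond the fence. Origin: centre of its underside.
- offcut: Bystander: flat pale wood offcut, 50 x 110 x 18 mm, left of the stop. Origin: centre of its underside.
Things that resemble listed ones, but are neither listed nor needed, are in the scene too. Leave any blue look-alike of the frame alone.

How it is judged:
On the way, in this order (a step that is already met when the one before it is completed fails the run):
1. the frame's long side lies flush along the fence (both corners within 3 mm), flat on the bench, not yet touching the stop's pad (x of frame_left_corner in the frame of jig between -0.003 and 0.003 m and x of frame_right_corner in the frame of jig between -0.003 and 0.003 m and height (world z) of frame below 0.006 m and angle between frame's own z axis and vertical below 0.05 rad and contact force between pad and frame below 0.3 N and value of joint plunger below 0.003 m), for 0.2 s.
2. the frame, flush and flat, is pressed on the pad with 8 to 16 N without a break for 2 s (x of frame_left_corner in the frame of jig between -0.003 and 0.003 m and x of frame_right_corner in the frame of jig between -0.003 and 0.003 m and height (world z) of frame below 0.006 m and angle between frame's own z axis and vertical below 0.05 rad and contact force between pad and frame between 8 and 16 N and contact force between any of the fingers, the arm and frame above 2 N), for 2 s.
At the end, for the whole second after the job is handed in: The robot is still holding the frame: it lies flat on the bench, still (under 10 mm/s), both fence-side corners within 3 mm of the fence's face, and presses the stop's pad with 8 to 16 N (pad pushed in 11 to 29 mm), the robot touching it with at least 2 N (all of step 2 and value of joint plunger between 0.011 and 0.029 m and linear speed of frame below 0.01 m/s); the arm keeps its last pose, push and grip.
It fails at once if the frame is lifted off the bench (underside centre over 12 mm) or tipped over 0.12 rad (height (world z) of frame above 0.012 m or angle between frame's own z axis and vertical above 0.12 rad).
It fails at once if the pad is driven to the end of its travel (over 34 mm) or pressed with over 25 N (value of joint plunger above 0.034 m or contact force between pad and frame above 25 N).
It fails at once if another thing on the bench is moved by more than 30 mm (distance of any of small_frame, tape, jar, screwdriver, plates_tray, offcut from where it was at the start of the episode above 0.03 m).
It also fails if it takes over 64 s, if anything falls off the work surface, if the arm or the gripper's body presses on something with over 40 N, if the wrist force passes 120 N, or if a joint passes its speed limit or range.

ROBOT

A 7-joint arm with a two-finger parallel gripper is mounted at the origin on the work surface. World frame = base frame: x ahead of the robot, y to its left, z up, the work surface at z = 0. Lengths are in m, angles in rad, forces in N, time in s.
With the tool pointing down it reaches from about 0.425 to 0.875 m from the base axis. Payload 4.7 kg.
Tool frame: the origin (TCP) lies midway between the tips of the shut fingers; the grasp point (between the pads) lies 19 mm behind it; z points along the fingers, y is the line along which they close (so a half turn about z gives the same grasp; the last joint's range is limited). The gripper opens to 87 mm and grips with 3 to 60 N. Pads are 19 mm wide; open, the fingers measure 117 mm over their backs; the gripper's body (75 mm by 190 mm) begins 51 mm behind the grasp point.
Start: joints at [1.232, 0.321, -0.07, 1.45, 0.023, 1.371, -0.057], TCP at [0.225, -0.61, 0.223] pointing down, gripper open.
Joint ranges: [-2.86, 2.86], [-0.3, 2.09], [-1.38, 1.24], [0.06, 2.45], [-1.56, 4.7], [0.09, 2.05], [-2.69, 2.69]. Speed limits (rad/s): [2.57, 2.57, 3.14, 3.14, 3.14, 3.14, 3.14].

INTERFACE

Orientations are given as a rotation vector (axis times angle).
In Python, from cell import ctrl gives the robot as it stands.
- The arm moves only by the shell command python3 -m handwheel 'ROWS' [FORCE]. ROWS is JSON, a list of rows, each a list of 7 numbers: the finger opening in mm, from 0 to 87, then the shift along the tool's x, y, z in mm, then the turn, a rotation vector about the tool's x, y, z in degrees. A call has 1 to 8 rows; each row shifts and turns the commanded pose from where the row before left it, along the tool's axes as they then stand; what a row does not reach is not made up. A row lasts 1/10 s, in which the tool goes at most 50 mm and 8.59 degrees, less where a joint would pass 70% of its speed; a pose out of reach is approached as far as the arm can. A call is refused whole if a number of a shift passes 50 or a number of a turn 8.59, either way. A call with a gripper value outside its range is refused whole. The fingers move at their own pace and stop on an object; FORCE is the grip in N (left out, the last holds). Time passes only in rows, so rows that do not move let the fingers close. It gives the time, the measured TCP pose, the force, the opening and the grip force at its end, in the units of the state.
- ctrl.observe(): the state, without advancing time (a new reading comes with each control period).
- ctrl.camera(name): name is "scene" or "top"; returns a dict with "pixels" (420x560x3 uint8, red, green, blue), "z_map" (420x560 float32, m along the optical axis (not along the pixel's ray), 0 where there is no reading), "fx", "fy", "cx", "cy" (pixels), "world_to_cam" (4x4, takes a point from world to camera coordinates). Camera axes: x right, y down, z forward; pixel columns grow to the right and rows downward; lengths in m; the calibration is good to about 2 mm. A picture is of the moment at which its call begins.
- ctrl.finish_job(): hands the job in; it is judged then, once.
The state is a dict: "clock": time; "joints": joint angles; "dq": joint speeds; "joint_torque": joint torques, N m; "tool_pos": TCP position; "eef_rot": TCP orientation; "force": force on the tool from outside, world axes, zero at the start; "ft_torque": the same for the moment, N m; "finger_gap": finger opening in m; "grasp_force": force on a finger pad.
Only numpy, scipy, OpenCV 4.12 (cv2) and the standard library are available. Lean on these libraries where they do the work, as an engineer would, in place of code of your own. Each camera call takes 0.05 s, during which the arm holds its last target. There are 200 camera calls.

## Working session

There is one attempt and no reset: what is moved stays moved. The work goes in short steps, Python scripts to look and compute and a shell command to move; the robot and the scene stay as the last step left them, time stands still between calls to the robot, and variables do not carry over. Pictures are saved under pics/ and viewed, at most 10 in all, crops included, and the job is handed in when it is done.

```bash
mkdir -p pics; ls; python3 - <<'E'
from cell import ctrl
import cv2,numpy as np
s=ctrl.observe();print({k:np.round(v,3).tolist() for k,v in s.items()})
for n in("scene","top"):
    c=ctrl.camera(n);cv2.imwrite(f"pics/{n}0.png",c["pixels"][:,:,::-1]);np.savez(f"pics/{n}0.npz",**c)
    print(n,c["fx"],c["fy"],c["cx"],c["cy"],np.round(c["world_to_cam"],3).tolist())
E
```

```text
pics
{'clock': 0.0, 'joints': [1.232, 0.322, -0.07, 1.452, 0.023, 1.371, -0.057], 'dq': [-0.001, 0.001, 0.0, 0.001, 0.001, -0.001, -0.001], 'joint_torque': [-0.0, -49.129, -0.404, -31.252, -0.064, 0.044, 0.0], 'tool_pos': [0.224, -0.609, 0.221], 'eef_rot': [-3.091, -0.551, 0.001], 'force': [0.609, 0.346, -0.401], 'ft_torque': [-0.023, 0.016, 0.03], 'grasp_force': 0.0, 'finger_gap': 0.087}
scene 379.42014239355046 379.42014239355046 277.97296876066093 210.7051795934658 [[-0.653, 0.757, -0.019, 0.339], [0.551, 0.458, -0.698, -0.202], [-0.519, -0.466, -0.716, 1.334], [0.0, 0.0, 0.0, 1.0]]
top 419.7118709301421 419.7118709301421 280.9148964286204 208.46143280491648 [[0.019, -1.0, 0.017, -0.041], [-0.994, -0.02, -0.11, 0.496], [0.111, -0.015, -0.994, 1.296], [0.0, 0.0, 0.0, 1.0]]
```

View pics/top0.png

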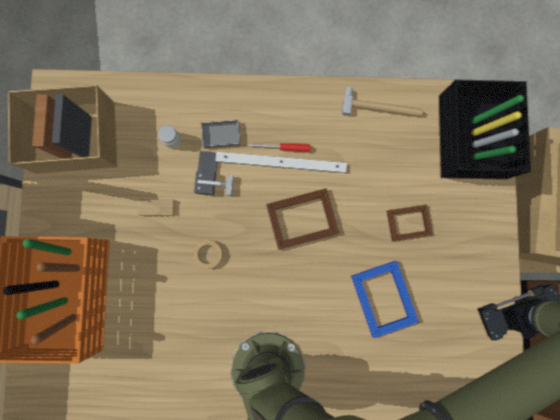

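View pics/scene0.png

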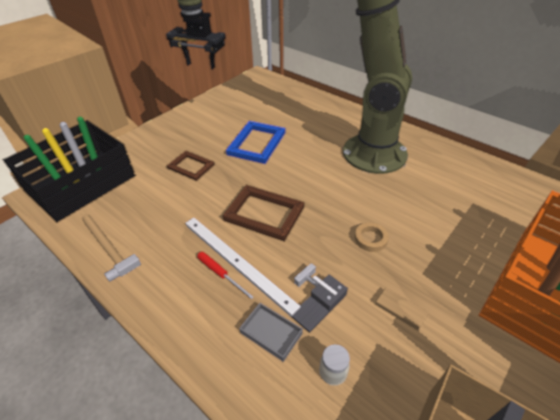

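The top view shows three frames: dark brown at (303,219), smaller brown at (409,223) and blue at (385,299). The larger brown one at (303,219) fits "larger, dark wood". The fence runs from (217,157) to (347,168), with the stop housing at (207,173) and the pad at about (229,186). The scene view agrees, with the frame at (264,212).

```bash
cat > h.py <<'E'
import numpy as np,cv2
def ray(c,uv,z):
    uv=np.asarray(uv,float).reshape(-1,2);W=np.linalg.inv(c["world_to_cam"])
    d=np.c_[(uv[:,0]-c["cx"])/c["fx"],(uv[:,1]-c["cy"])/c["fy"],np.ones(len(uv))]@W[:3,:3].T
    o=W[:3,3];return (o+d*((z-o[2])/d[:,2])[:,None])[:,:2]
def blob(c,mask,near):
    n,l,st,ce=cv2.connectedComponentsWithStats(mask.astype(np.uint8))
    ok=[i for i in range(1,n) if st[i,4]>60]
    i=min(ok,key=lambda i:np.hypot(*(ce[i]-near)));return (l==i).astype(np.uint8)
def rect(c,m,z):
    k,_=cv2.findContours(m,cv2.RETR_EXTERNAL,cv2.CHAIN_APPROX_NONE)
    k=max(k,key=len);p=ray(c,k[:,0],z)
    return p,cv2.minAreaRect((p*1000).astype(np.float32))
def brown(px):
    h=cv2.cvtColor(px,cv2.COLOR_RGB2HSV);return ((h[...,0]<14)|(h[...,0]>172))&(h[...,1]>90)&(h[...,2]<130)
def white(px):
    h=cv2.cvtColor(px,cv2.COLOR_RGB2HSV);return (h[...,1]<40)&(h[...,2]>165)
E
python3 - <<'E'
import numpy as np,cv2
from h import *
for n,fr,fe in(("top",(303,219),(282,162)),("scene",(264,212),(243,264))):
    c=dict(np.load(f"pics/{n}0.npz"));px=c["pixels"]
    for nm,m,z in(("frame",blob(c,brown(px),fr),.024),("fence",blob(c,white(px),fe),.018)):
        p,r=rect(c,m,z);print(n,nm,m.sum(),np.round(r[0],1),np.round(r[1],1),round(r[2],2),np.round(cv2.boxPoints(r)).tolist())
    if n=="top":
        cr=cv2.resize(px[130:260,180:450],None,fx=2.9,fy=2.9,interpolation=cv2.INTER_CUBIC);cv2.imwrite("pics/crop1.png",cr[:,:,::-1])
        f=blob(c,brown(px),fr);ys,xs=np.nonzero(f);print("zmap height",np.median(c["z_map"][ys,xs]))
E
```

```text
top frame 1230 [467.5 -99.9] [147.1 196.7] 15.69 [[370.0, -25.0], [423.0, -214.0], [565.0, -175.0], [512.0, 15.0]]
top fence 1211 [650.9 -28.5] [420.8  31.3] 86.27 [[622.0, -237.0], [653.0, -239.0], [680.0, 180.0], [649.0, 183.0]]
zmap height 1.3245207
scene frame 1696 [474.7 -95.4] [161.4 205.5] 16.34 [[368.0, -20.0], [426.0, -217.0], [581.0, -171.0], [523.0, 26.0]]
scene fence 1507 [650.3 -29.2] [420.8  30.6] 86.27 [[621.0, -238.0], [652.0, -240.0], [679.0, 180.0], [649.0, 182.0]]
```

View pics/crop1.png

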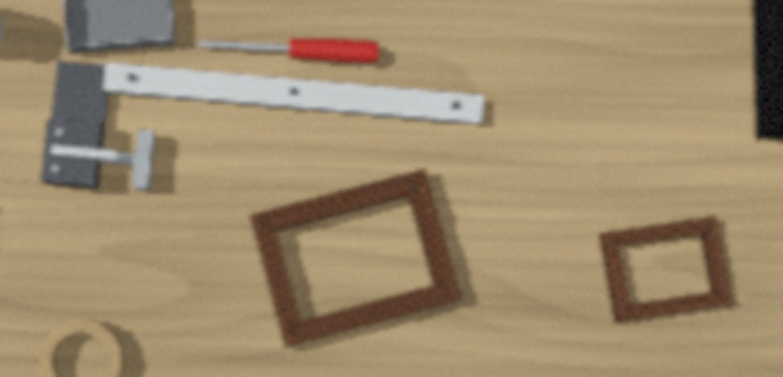

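Enlarged crop: the larger dark-brown frame measures 147x197 mm (given 150x200), so it is the target. The brown look-alike is smaller and the other frame is blue. The fence measures 421x31 mm in both views (given 420x30), with jig yaw about -3.7° and its origin near (645,122.6) mm. I'll grip the middle of the right short rail, which lines up with the pad's push line.

```bash
cat > st.py <<'E'
import sys,numpy as np
from cell import ctrl
from scipy.spatial.transform import Rotation as R
O=np.array([645.0,122.6]);A=-0.0651
J=np.array([[np.cos(A),np.sin(A)],[-np.sin(A),np.cos(A)]])
def st(target=None,yaw=None):
    s=ctrl.observe();r=R.from_rotvec(s["eef_rot"]);M=r.as_matrix();p=np.array(s["tool_pos"])*1000
    y=np.degrees(np.arctan2(M[1,0],M[0,0]))
    print("t",round(float(s["clock"]),2),"tcp",p.round(1),"yaw",y.round(2),"tilt",np.degrees(np.arccos(-M[2,2])).round(2),"jigxy",(J@(p[:2]-O)).round(1),"F",np.round(s["force"],1),"Fjig",(J@np.array(s["force"])[:2]).round(1),"gap",round(float(s["finger_gap"])*1000,1),"grip",round(float(s["grasp_force"]),1))
    if target is not None:
        t=np.array(target,float);q=M if yaw is None else R.from_euler("z",np.radians(yaw-y)).as_matrix()@M
        print("shift in tool axes after turn",(q.T@(t-p)).round(1),"turn about tool z",None if yaw is None else round(y-yaw,2))
    return s
if __name__=="__main__":
    a=[float(v) for v in sys.argv[1:]];st(a[:3] or None,a[3] if len(a)>3 else None)
E
python3 -m handwheel '[[87,0,0,0,0,0,4.5],[87,31,-28,0,0,0,0],[87,31,-28,0,0,0,0],[87,31,-28,0,0,0,0],[87,31,-28,0,0,0,0],[87,31,-28,0,0,0,0],[87,31,-28,0,0,0,0],[87,31,-28,0,0,0,0]]' 40; python3 st.py 492 -184 100 15.7
```

```text
clock: 0.9
tool_pos: [0.3808, -0.3608, 0.2222]
eef_rot: [-3.112, -0.429, 0.001]
force: [-0.4, 0.7, -0.0]
finger_gap: 0.0868
grasp_force: 0.0
t 0.9 tcp [ 380.8 -360.8  222.2] yaw 15.71 tilt 0.02 jigxy [-232.2 -499.6] F [-0.4  0.7 -0. ] Fjig [-0.4  0.6] gap 86.8 grip 0.0
shift in tool axes after turn [ 154.9 -140.1  122.2] turn about tool z 0.01
```

```bash
python3 -m handwheel '[[87,25,-23,15,0,0,0],[87,25,-23,15,0,0,0],[87,25,-23,15,0,0,0],[87,25,-23,15,0,0,0],[87,25,-23,15,0,0,0],[87,15,-14,15,0,0,0],[87,0,0,0,0,0,0],[87,0,0,0,0,0,0]]'; python3 st.py 492 -184 6 15.7
```

```text
clock: 1.7
tool_pos: [0.4797, -0.2006, 0.1322]
eef_rot: [-3.112, -0.431, 0.002]
force: [-0.1, 0.1, 0.2]
finger_gap: 0.0867
grasp_force: 0.0
t 1.7 tcp [ 479.7 -200.6  132.2] yaw 15.76 tilt 0.08 jigxy [-143.9 -333.3] F [-0.1  0.1  0.2] Fjig [-0.1  0.1] gap 86.7 grip 0.0
shift in tool axes after turn [ 16.5 -12.6 126.2] turn about tool z 0.06
```

```bash
python3 -m handwheel '[[87,16,-12,0,0,0,0],[87,0,0,25,0,0,0],[87,0,0,25,0,0,0],[87,0,0,25,0,0,0],[87,0,0,20,0,0,0],[87,0,0,10,0,0,0],[87,0,0,0,0,0,0],[87,0,0,0,0,0,0]]'; python3 st.py 492 -184 6 15.7
python3 - <<'E'
from cell import ctrl
import cv2
a=ctrl.camera("scene")["pixels"][120:300,140:400]
cv2.imwrite("pics/s1.png",cv2.resize(a,None,fx=3,fy=3,interpolation=cv2.INTER_CUBIC)[:,:,::-1])
E
```

```text
clock: 2.5
tool_pos: [0.4929, -0.1856, 0.0286]
eef_rot: [3.111, 0.428, 0.002]
force: [0.6, 0.1, 0.6]
finger_gap: 0.0867
grasp_force: 0.0
t 2.5 tcp [ 492.9 -185.6   28.6] yaw 15.65 tilt 0.09 jigxy [-131.7 -317.5] F [0.6 0.1 0.6] Fjig [0.6 0.1] gap 86.7 grip 0.0
shift in tool axes after turn [-0.5 -1.8 22.6] turn about tool z -0.05
```

View pics/s1.png

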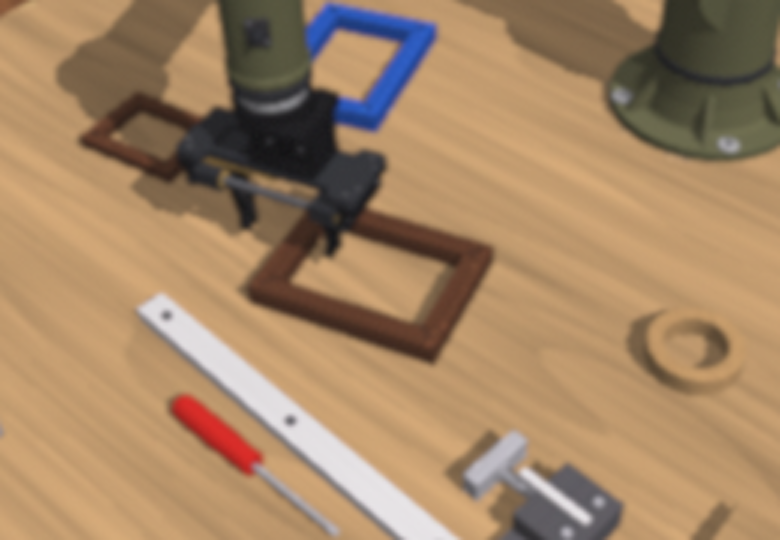

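The fingers straddle the right short rail: the outer one is at crop (245,215) and the inner one, inside the opening, at (333,245). I'll lower and close.

```bash
python3 -m handwheel '[[87,0,-1,12,0,0,0],[87,0,0,10,0,0,0],[87,0,0,0,0,0,0],[50,0,0,0,0,0,0],[20,0,0,0,0,0,0],[15,0,0,0,0,0,0],[15,0,0,0,0,0,0],[15,0,0,0,0,0,0]]' 40; python3 -m handwheel '[[15,0,0,0,0,0,0],[15,0,0,0,0,0,0],[15,0,0,0,0,0,0],[15,0,0,0,0,0,0],[15,0,0,0,0,0,0]]'; python3 st.py
```

```text
clock: 3.35
tool_pos: [0.4922, -0.1837, 0.0058]
eef_rot: [3.112, 0.43, 0.0]
force: [-0.6, 0.8, -0.2]
finger_gap: 0.0545
grasp_force: 0.0
clock: 3.85
tool_pos: [0.4921, -0.1837, 0.0056]
eef_rot: [3.112, 0.43, -0.0]
force: [-0.8, -0.5, -0.2]
finger_gap: 0.0235
grasp_force: 40.0
t 3.85 tcp [ 492.1 -183.7    5.6] yaw 15.73 tilt 0.02 jigxy [-132.7 -315.6] F [-0.8 -0.5 -0.2] Fjig [-0.8 -0.5] gap 23.5 grip 40.0
```

Gripped: gap 23.5 mm, grip 40 N. I'll turn the frame parallel to the fence, then slide it to just short of contact.

```bash
python3 -m handwheel '[[15,0,0,0,0,0,3.9],[15,0,0,0,0,0,3.9],[15,0,0,0,0,0,3.9],[15,0,0,0,0,0,3.9],[15,0,0,0,0,0,3.9],[15,0,0,0,0,0,0],[15,0,0,0,0,0,0]]'; python3 st.py 554.5 -96 6 -3.73
```

```text
clock: 4.55
tool_pos: [0.492, -0.1836, 0.0055]
eef_rot: [-3.14, 0.102, 0.0]
force: [-1.2, 1.0, 1.7]
finger_gap: 0.0239
grasp_force: 40.0
t 4.55 tcp [ 492.  -183.6    5.5] yaw -3.72 tilt 0.01 jigxy [-132.8 -315.5] F [-1.2  1.   1.7] Fjig [-1.2  1. ] gap 23.9 grip 40.0
shift in tool axes after turn [ 56.7 -91.5  -0.5] turn about tool z 0.01
```

```bash
python3 -m handwheel '[[15,12,-15,0,0,0,0],[15,12,-15,0,0,0,0],[15,12,-15,0,0,0,0],[15,11,-15,0,0,0,0],[15,0,-15,0,0,0,0],[15,0,-15,0,0,0,0],[15,0,0,0,0,0,0],[15,0,0,0,0,0,0]]'; python3 st.py
cat > meas.py <<'E'
import sys,numpy as np,cv2
from cell import ctrl
from h import *
from st import st,O,J
c=ctrl.camera("top");px=c["pixels"];n=sys.argv[1]
g=cv2.resize(px[130:260,180:380],None,fx=4,fy=4,interpolation=cv2.INTER_CUBIC);cv2.imwrite(f"pics/{n}.png",g[:,:,::-1])
u=ray(c,[[300,190]],.024)
m=blob(c,brown(px),(280,200));k=max(cv2.findContours(m,cv2.RETR_EXTERNAL,cv2.CHAIN_APPROX_NONE)[0],key=len)
q=(ray(c,k[:,0],.024)*1000-O)@J.T
lo,hi=q.min(0),q.max(0);print("frame bbox jig",lo.round(1),hi.round(1))
f=lambda s,a,b: np.polyfit(q[s][:,a],q[s][:,b],1)
s=(q[:,0]>hi[0]-6)&(abs(q[:,1]-(lo+hi)[1]/2)<75);p=f(s,1,0);print("fence-side edge slope",p[0].round(4),"x mid",np.polyval(p,(lo+hi)[1]/2).round(1))
s=(q[:,1]>hi[1]-6)&(abs(q[:,0]-(lo+hi)[0]/2)<50);p=f(s,0,1);print("pad-side edge y",np.polyval(p,(lo+hi)[0]/2).round(1),"slope",p[0].round(4))
E
python3 meas.py m1
```

```text
clock: 5.35
tool_pos: [0.5446, -0.0954, 0.0056]
eef_rot: [-3.139, 0.101, 0.0]
force: [-0.7, 1.8, 0.9]
finger_gap: 0.024
grasp_force: 40.0
t 5.35 tcp [544.6 -95.4   5.6] yaw -3.68 tilt 0.06 jigxy [ -86.  -224.1] F [-0.7  1.8  0.9] Fjig [-0.8  1.7] gap 24.0 grip 40.0
frame bbox jig [-162.  -206.3] [-15. -38.]
fence-side edge slope -0.0031 x mid -16.8
pad-side edge y -40.0 slope -0.0047
```

View pics/m1.png

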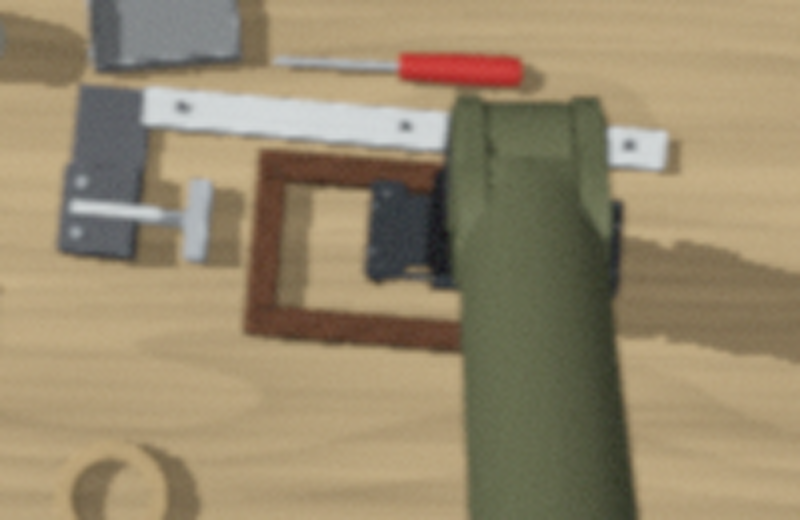

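The arm covers the right end. The frame's left end is visible: left corner at crop (262,152), fence face at about row 135 there, pad at (197,220) and clear. It is parallel within 0.004 rad, about 14 mm from the fence. I'll approach in small steps and watch the force.

```bash
python3 -m handwheel '[[15,4,0,0,0,0,0],[15,4,0,0,0,0,0],[15,2,0,0,0,0,0],[15,1,0,0,0,0,0],[15,0,0,0,0,0,0]]'; python3 st.py;  python3 -m handwheel '[[15,1,0,0,0,0,0],[15,1,0,0,0,0,0],[15,0,0,0,0,0,0]]'; python3 st.py
```

```text
clock: 5.9
tool_pos: [0.5542, -0.0985, 0.0055]
eef_rot: [3.139, -0.104, -0.006]
force: [-5.3, 0.4, 6.3]
finger_gap: 0.0234
grasp_force: 40.1
t 5.9 tcp [554.2 -98.5   5.5] yaw -3.79 tilt 0.21 jigxy [ -76.2 -226.5] F [-5.3  0.4  6.3] Fjig [-5.3  0.1] gap 23.4 grip 40.1
clock: 6.2
tool_pos: [0.5553, -0.0986, 0.0056]
eef_rot: [3.139, -0.104, -0.008]
force: [-6.5, 2.3, 7.6]
finger_gap: 0.0237
grasp_force: 40.1
t 6.2 tcp [555.3 -98.6   5.6] yaw -3.8 tilt 0.31 jigxy [ -75.1 -226.6] F [-6.5  2.3  7.6] Fjig [-6.6  1.9] gap 23.7 grip 40.1
```

```bash
python3 -m handwheel '[[15,0.5,0,0,0,0,0],[15,0,0,0,0,0,0],[15,0,0,0,0,0,0]]'; python3 st.py; python3 -c "
from cell import ctrl;print(ctrl.observe()['ft_torque'])";python3 meas.py m2
```

```text
clock: 6.5
tool_pos: [0.5553, -0.0986, 0.0056]
eef_rot: [3.139, -0.104, -0.01]
force: [-8.7, 1.8, 10.3]
finger_gap: 0.0236
grasp_force: 40.1
t 6.5 tcp [555.3 -98.6   5.6] yaw -3.81 tilt 0.36 jigxy [ -75.1 -226.6] F [-8.7  1.8 10.3] Fjig [-8.8  1.2] gap 23.6 grip 40.1
[0.44012294 1.72658911 0.35959172]
frame bbox jig [-151.3 -208.7] [ -5.  -40.5]
fence-side edge slope 0.0005 x mid -6.6
pad-side edge y -43.1 slope 0.0167
```

View pics/m2.png

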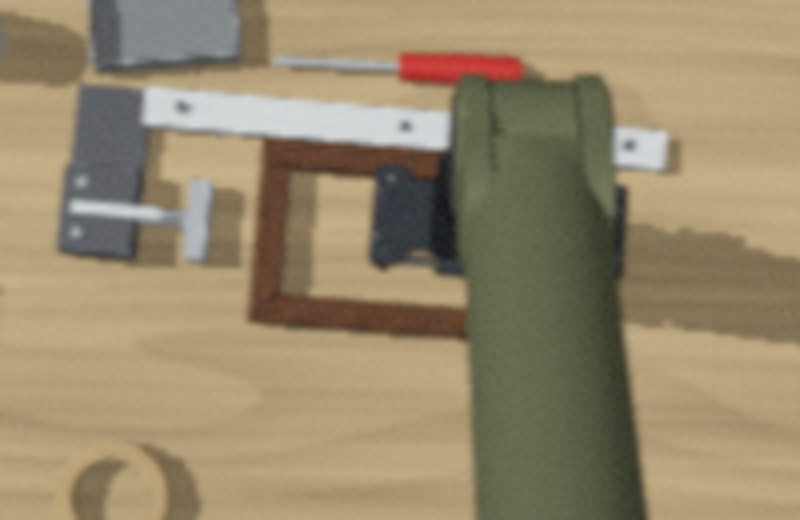

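```bash
python3 - <<'E'
from cell import ctrl
import numpy as np,cv2
from st import O,J
for n in("top","scene"):
    c=ctrl.camera(n);T=c["world_to_cam"]
    for y in(-60,-100,-130):
        out=[]
        for x in range(-32,20,3):
            p=J.T@[x,y]+O;P=T@[p[0]/1e3,p[1]/1e3,.021,1];u=c["fx"]*P[0]/P[2]+c["cx"];v=c["fy"]*P[1]/P[2]+c["cy"]
            a=cv2.remap(c["pixels"],np.float32([[u]]),np.float32([[v]]),cv2.INTER_LINEAR)[0,0];out.append((x,int(a[0]),int(a[2])))
        print(n,y,out)
E
```

```text
top -60 [(-32, 100, 53), (-29, 90, 44), (-26, 82, 42), (-23, 84, 45), (-20, 91, 45), (-17, 99, 47), (-14, 102, 52), (-11, 99, 51), (-8, 101, 52), (-5, 108, 70), (-2, 145, 138), (1, 197, 201), (4, 211, 216), (7, 210, 216), (10, 209, 214), (13, 210, 215), (16, 211, 216), (19, 211, 216)]
top -100 [(-32, 159, 106), (-29, 112, 71), (-26, 84, 46), (-23, 82, 39), (-20, 92, 43), (-17, 99, 48), (-14, 101, 49), (-11, 100, 50), (-8, 102, 53), (-5, 106, 65), (-2, 145, 137), (1, 193, 195), (4, 208, 213), (7, 209, 214), (10, 209, 214), (13, 210, 215), (16, 210, 215), (19, 209, 214)]
top -130 [(-32, 127, 90), (-29, 93, 72), (-26, 68, 58), (-23, 70, 56), (-20, 80, 52), (-17, 91, 51), (-14, 97, 50), (-11, 98, 49), (-8, 98, 51), (-5, 110, 75), (-2, 152, 144), (1, 199, 202), (4, 209, 214), (7, 209, 213), (10, 209, 213), (13, 210, 215), (16, 210, 215), (19, 210, 215)]
scene -60 [(-32, 103, 48), (-29, 99, 48), (-26, 94, 46), (-23, 93, 48), (-20, 95, 48), (-17, 99, 47), (-14, 100, 46), (-11, 99, 45), (-8, 93, 43), (-5, 85, 44), (-2, 102, 84), (1, 165, 158), (4, 220, 219), (7, 231, 230), (10, 231, 230), (13, 231, 230), (16, 231, 230), (19, 232, 231)]
scene -100 [(-32, 196, 113), (-29, 186, 106), (-26, 156, 86), (-23, 116, 59), (-20, 102, 48), (-17, 102, 47), (-14, 102, 47), (-11, 99, 45), (-8, 94, 43), (-5, 87, 44), (-2, 102, 85), (1, 161, 155), (4, 215, 213), (7, 228, 227), (10, 229, 229), (13, 229, 228), (16, 230, 229), (19, 230, 229)]
scene -130 [(-32, 191, 109), (-29, 180, 102), (-26, 150, 82), (-23, 117, 60), (-20, 101, 47), (-17, 98, 45), (-14, 97, 45), (-11, 96, 44), (-8, 93, 42), (-5, 87, 46), (-2, 105, 88), (1, 166, 161), (4, 215, 212), (7, 228, 227), (10, 229, 228), (13, 229, 228), (16, 229, 228), (19, 229, 228)]
```

The frame's brown edge meets the white fence directly, with the transition at jig x≈-1 for y=-60, -100 and -130 in both views. It is flush and still about 40 mm clear of the pad. I'll ease the sideways push a little and slide along the fence.

```bash
python3 -m handwheel '[[15,-0.5,0,0,0,0,0],[15,0,-4,0,0,0,0],[15,0,-5,0,0,0,0],[15,0,-5,0,0,0,0],[15,0,-5,0,0,0,0],[15,0,-5,0,0,0,0],[15,0,-4,0,0,0,0],[15,0,0,0,0,0,0]]'; python3 st.py; python3 -c "
from cell import ctrl;print(ctrl.observe()['ft_torque'])"
```

```text
clock: 7.45
tool_pos: [0.5568, -0.0769, 0.0056]
eef_rot: [3.132, -0.112, -0.008]
force: [-7.8, -9.8, 8.2]
finger_gap: 0.0236
grasp_force: 40.1
t 7.45 tcp [556.8 -76.9   5.6] yaw -4.08 tilt 0.52 jigxy [ -75.  -204.8] F [-7.8 -9.8  8.2] Fjig [ -7.2 -10.3] gap 23.6 grip 40.1
[-1.44079545  1.50075428  0.04142374]
```

```bash
python3 -m handwheel '[[15,-0.5,0,-1,0,0,0],[15,0,0,0,0,0,0],[15,0,-3,0,0,0,-0.2],[15,0,-3,0,0,0,0],[15,0,-1,0,0,0,0],[15,0,0,0,0,0,0]]'; python3 st.py; python3 -c "
from cell import ctrl;print(ctrl.observe()['ft_torque'])"; python3 meas.py m3
```

```text
clock: 8.05
tool_pos: [0.5576, -0.0658, 0.0056]
eef_rot: [3.137, -0.104, -0.006]
force: [-4.0, -4.1, 0.3]
finger_gap: 0.0238
grasp_force: 40.0
t 8.05 tcp [557.6 -65.8   5.6] yaw -3.78 tilt 0.27 jigxy [ -75.  -193.7] F [-4.  -4.1  0.3] Fjig [-3.7 -4.3] gap 23.8 grip 40.0
[-0.43455928  0.72806966 -0.21116251]
frame bbox jig [-150.3 -170.6] [-4.1 -5.7]
fence-side edge slope 0.0022 x mid -5.9
pad-side edge y -8.4 slope 0.0015
```

```bash
python3 -m handwheel '[[15,0,-3,0,0,0,0],[15,0,-3,0,0,0,0],[15,0,-3,0,0,0,0],[15,0,-3,0,0,0,0],[15,0,0,0,0,0,0]]'; python3 st.py;  python3 -m handwheel '[[15,0,-3,0,0,0,0],[15,0,-3,0,0,0,0],[15,0,-3,0,0,0,0],[15,0,0,0,0,0,0],[15,0,0,0,0,0,0]]'; python3 st.py; python3 -c "
from cell import ctrl;print(ctrl.observe()['ft_torque'])"; python3 meas.py m4
```

```text
clock: 8.6
tool_pos: [0.5583, -0.0553, 0.0057]
eef_rot: [3.136, -0.104, -0.007]
force: [-4.2, -5.2, 0.5]
finger_gap: 0.0235
grasp_force: 40.0
t 8.6 tcp [558.3 -55.3   5.7] yaw -3.82 tilt 0.34 jigxy [ -75.  -183.1] F [-4.2 -5.2  0.5] Fjig [-3.8 -5.5] gap 23.5 grip 40.0
clock: 9.1
tool_pos: [0.5587, -0.0488, 0.0058]
eef_rot: [3.133, -0.107, -0.007]
force: [-4.5, -10.2, 1.2]
finger_gap: 0.0238
grasp_force: 40.0
t 9.1 tcp [558.7 -48.8   5.8] yaw -3.9 tilt 0.46 jigxy [ -75.  -176.6] F [ -4.5 -10.2   1.2] Fjig [ -3.9 -10.5] gap 23.8 grip 40.0
[-1.65946066  0.92905594 -0.11598617]
frame bbox jig [-150.4 -148.6] [-4.1  9.5]
fence-side edge slope 0.0065 x mid -5.9
pad-side edge y 6.7 slope -0.0071
```

View pics/m4.png

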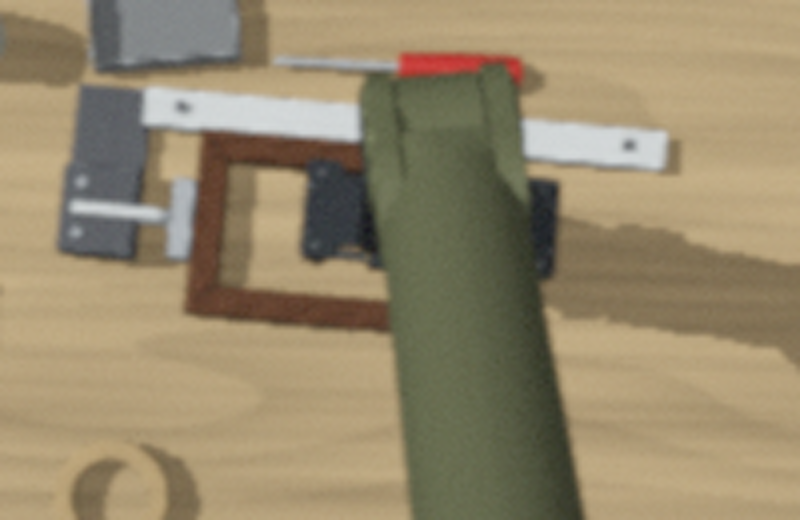

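The pad at crop (182,220) is pressed in partway. Force and TCP both suggest about 10-11 mm; the pad's back edge hasn't reached the pointer tip yet. I'll press further.

```bash
python3 -m handwheel '[[15,0,-3,0,0,0,0],[15,0,-3,0,0,0,0],[15,0,-2,0,0,0,-0.1],[15,0,-2,0,0,0,0],[15,0,0,0,0,0,0],[15,0,0,0,0,0,0]]'; python3 st.py; python3 -c "
from cell import ctrl;print(ctrl.observe()['ft_torque'])"; python3 meas.py m5; python3 - <<'E'
from cell import ctrl
import cv2
for n,(a,b,c,d) in dict(scene=(240,340,200,360)).items():
    k=ctrl.camera(n)["pixels"][a:b,c:d];cv2.imwrite("pics/s5.png",cv2.resize(k,None,fx=5,fy=5,interpolation=cv2.INTER_CUBIC)[:,:,::-1])
E
```

```text
clock: 9.75
tool_pos: [0.5591, -0.0418, 0.0058]
eef_rot: [3.13, -0.106, -0.008]
force: [-5.4, -15.7, 3.2]
finger_gap: 0.0237
grasp_force: 40.1
t 9.75 tcp [559.1 -41.8   5.8] yaw -3.89 tilt 0.64 jigxy [ -75.  -169.7] F [ -5.4 -15.7   3.2] Fjig [ -4.4 -16. ] gap 23.7 grip 40.1
[-2.73367044  1.04622008 -0.04766889]
frame bbox jig [-149.8 -139.1] [-4.4 17.3]
fence-side edge slope -0.0004 x mid -6.2
pad-side edge y 14.1 slope -0.0096
```

View pics/s5.png

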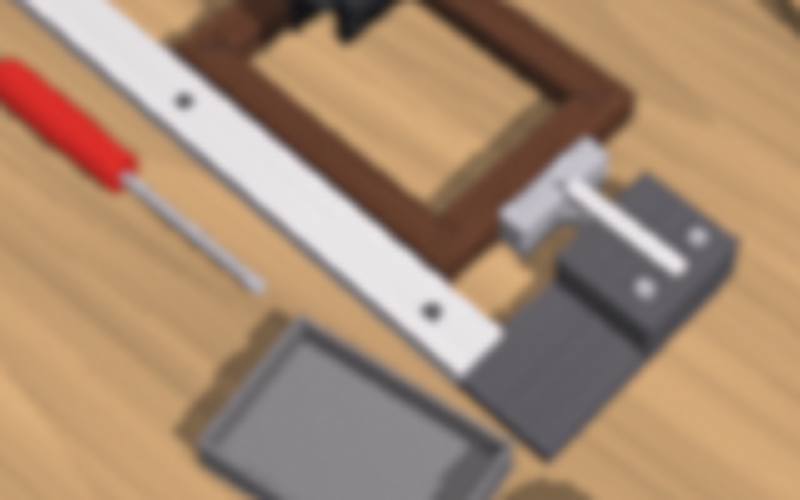

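Flush along the fence, with the pointer tip at crop (570,188) near the pad's back edge. I'll measure pad travel directly by comparing the back-edge profile with the start picture.

```bash
python3 - <<'E'
from cell import ctrl
import numpy as np,cv2
from st import O,J
for n in("top","scene"):
    prof=[]
    cs=[dict(np.load(f"pics/{n}0.npz")),ctrl.camera(n)]
    for c in cs:
        T=c["world_to_cam"];ys=np.arange(-25,50,.5);acc=0
        for x in (-100,-97,-94,-91,-59,-56,-53,-50):
            p=np.c_[np.full(len(ys),x),ys]@J+O
            P=np.c_[p/1e3,np.full(len(ys),.028),np.ones(len(ys))]@T.T
            u=c["fx"]*P[:,0]/P[:,2]+c["cx"];v=c["fy"]*P[:,1]/P[:,2]+c["cy"]
            a=cv2.remap(c["pixels"],np.float32(u)[None],np.float32(v)[None],cv2.INTER_CUBIC)[0].astype(float);acc=acc+a/8
        blue=acc[:,2]-0.6*acc[:,0]   # grey metal vs wood
        # back edge: strongest falling blue to the +y side of metal peak
        g=np.gradient(cv2.GaussianBlur(blue[None],(0,0),2)[0]);pk=np.argmax(cv2.GaussianBlur(blue[None],(1,15),0)[0][:90 if c is cs[0] else 120])
        i=pk+np.argmin(g[pk:pk+30]);j=max(pk-36,0)+np.argmax(g[max(pk-36,0):pk+1])
        print(n,"front",ys[j],"back",ys[i])
E
```

```text
top front -2.0 back 16.5
top front 17.0 back 37.0
scene front -3.0 back 23.5
scene front 16.0 back 41.0
```

The pad has travelled about 19 mm (11.4 N), with its back edge about level with the tip (y≈36). I'll hold for over 2 s and check that it stays steady.

```bash
for i in 1 2 3; do python3 -m handwheel '[[15,0,0,0,0,0,0],[15,0,0,0,0,0,0],[15,0,0,0,0,0,0],[15,0,0,0,0,0,0],[15,0,0,0,0,0,0],[15,0,0,0,0,0,0],[15,0,0,0,0,0,0],[15,0,0,0,0,0,0]]' >/dev/null; python3 st.py; done; python3 meas.py m6
```

```text
t 10.75 tcp [559.1 -41.9   5.8] yaw -3.89 tilt 0.64 jigxy [ -75.  -169.7] F [ -5.  -15.4   3. ] Fjig [ -4.  -15.7] gap 23.6 grip 40.1
t 11.55 tcp [559.1 -41.9   5.8] yaw -3.9 tilt 0.64 jigxy [ -75.  -169.7] F [ -5.9 -14.8   2.8] Fjig [ -4.9 -15.1] gap 23.6 grip 40.1
t 12.35 tcp [559.1 -41.8   5.8] yaw -3.9 tilt 0.64 jigxy [ -75.  -169.7] F [ -5.5 -15.7   2.9] Fjig [ -4.5 -16. ] gap 23.9 grip 40.1
frame bbox jig [-150.5 -139.1] [-4.1 17. ]
fence-side edge slope 0.0057 x mid -6.0
pad-side edge y 14.2 slope -0.0151
```

Steady, flush and pressed, so I'm handing in while holding.

```bash
python3 -c "
from cell import ctrl;print(ctrl.finish_job())"
```

```text
the job is handed in; nothing more can be done
None
```

I handed the job in with the robot still holding the larger frame: flush along the fence and pushing the pad in about 19 mm, which is roughly 11–12 N by the spring rate; the hand-in gave no verdict.

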